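Stack the rinsed sampling vessels to drain

TASK

Leave the rinsed vessels to drain in one steady tower: first slide the wide steel pot, without lifting it, along the bench until it sits home against both white walls of the draining corner. Then set the blue-banded beaker mouth-down on the pot's raised ring and the green-banded beaker mouth-down on the blue one, lined up rim on rim; set them down rather than dropping them, let go, and leave the jar, the tub, the torch and the rubber bung where they stand.

Things in the scene. Friction and masses are not known exactly. Their poses are not given: they have to be found in the camera images.
- pot: wide stainless-steel pot, standing mouth-down on the bench, too wide for a gripper: outer diameter 104 mm at the mouth (on the bench), 98 mm at the top, closed top at 70 mm. On the top is a raised dark ring, outer diameter 64 mm, inner 48 mm, 4 mm high, so its rim is 74 mm above the bench. About 0.25 to 0.5 kg; it slides without tipping when pushed within 40 mm of the bench, with up to about 6 N. Origin: centre of the mouth, on the bench; z up.
- pot_top (a point): centre of the pot's raised ring, level with its top edge, 74 mm above the pot's origin
- blue_beaker: aluminium beaker with a blue band and a blue bottom, straight, 62 mm outer diameter (its outside has ten slight flats, one of them facing its own +x, 60.5 mm across flats and 63.5 mm across corners), 78 mm long, wall 4 mm, about 0.13 kg. It starts standing mouth-down on the bench. Origin: centre of the mouth; z points from the mouth to the closed end (up when mouth-down). The closed end is recessed 4 mm, so that it too ends in a rim.
- blue_top (a point): centre of the rim at the closed end of the blue beaker, 78 mm from its mouth
- green_beaker: beaker of the same size and build with a green band and a green bottom. It starts lying on the sloping drain rest, mouth at the low end: its axis is 30 degrees from level, so it must be turned 60 degrees, about a level line across it, to be mouth-down. Origin: centre of the mouth; z points from the mouth to the closed end.
- rest: fixed sloping drain rest on a green foot plate 116 x 64 mm: two steel rods 40 mm apart with a low cross bar at the low end. Origin: centre of the plate's underside; x points (level) the way the green beaker's mouth faces. The beaker's mouth centre is 36 mm ahead along x and 42 mm up; with the beaker the whole is 115 mm high at most and fits within 75 mm of the origin's vertical. The beaker is free at both sides and at its closed end, and lifts out straight up.
- corner: fixed draining corner on a blue mat: two white walls, 22 mm high, 8 mm thick and 110 mm long, at a right angle. Origin: on the bench, where the pot's origin lies when it touches both walls. The walls' inner faces are at +52 mm along its x and at +52 mm along its y (each from -50 to +60 mm along the other axis); the corner is open towards -x and -y. The mat is level with the bench, no step.
- torch: loose green and black pocket torch, standing on end between the pot and the corner, 36 mm diameter, 86 mm high; origin: centre of its underside; not to be disturbed
- brown_jar: loose brown glass jar with black cap, 44 mm diameter, 85 mm high; origin: centre of its underside; not to be disturbed
- white_tub: loose white tub with red cap, 52 mm diameter, 75 mm high; origin: centre of its underside; not to be disturbed
- bung: loose black rubber bung, 40 mm diameter, 30 mm high; origin: centre of its underside; not to be disturbed

How it is judged (in metres and radians):
On the way, in this order (a step that is already met when the one before it is completed fails the run):
1. the pot is home against both walls (x of pot in the frame of corner between -0.008 and 0.006 m and y of pot in the frame of corner between -0.008 and 0.006 m and height (world z) of pot below 0.006 m and angle between pot's own z axis and vertical below 0.05 rad), for 0.2 s.
2. the blue beaker stands mouth-down on the pot's ring, released (all of step 1 and horizontal distance between blue_beaker and pot_top below 0.007 m and z of blue_beaker in the frame of pot between 0.07 and 0.078 m and angle between blue_beaker's own z axis and vertical below 0.07 rad and contact force between the fingers and blue_beaker below 0.05 N), for 0.2 s.
3. the green beaker stands mouth-down on the blue one, released (horizontal distance between blue_beaker and pot_top below 0.007 m and z of blue_beaker in the frame of pot between 0.07 and 0.078 m and angle between each of blue_beaker, green_beaker's own z axis and vertical below 0.07 rad and horizontal distance between green_beaker and blue_top below 0.007 m and z of green_beaker in the frame of blue_beaker between 0.074 and 0.082 m and contact force between the fingers and green_beaker below 0.05 N), for 0.2 s.
At the end, for the whole second after the job is handed in: The pot stands flat on the bench within 8 mm of touching each of the two walls; the blue beaker stands mouth-down on its ring and the green beaker mouth-down on the blue one, each centred within 7 mm and upright within 4 degrees; all at rest and released (all of step 1 and all of step 3 and contact force between the fingers and pot below 0.05 N and contact force between the fingers and blue_beaker below 0.05 N and linear speed of each of pot, blue_beaker, green_beaker below 0.02 m/s).
It fails at once if the pot is lifted more than 12 mm or tipped more than 10 degrees (height (world z) of pot above 0.012 m or angle between pot's own z axis and vertical above 0.175 rad).
It fails at once if the jar, the tub, the torch or the bung is moved more than 25 mm or knocked over (distance of any of brown_jar, white_tub, torch, bung from where it was at the start of the episode above 0.025 m or angle between any of brown_jar, white_tub, torch, bung's own z axis and vertical above 0.4 rad).
It fails at once if a beaker is dropped or thrown (moves faster than 0.5 m/s while no finger touches it) ((linear speed of blue_beaker above 0.5 m/s and contact force between the fingers and blue_beaker below 0.05 N) or (linear speed of green_beaker above 0.5 m/s and contact force between the fingers and green_beaker below 0.05 N)).
It also fails if it takes over 72 s, if anything falls off the work surface, if the arm or the gripper's body presses on something with over 40 N, if the wrist force passes 120 N, or if a joint passes its speed limit or range.

ROBOT

A 6-joint arm with a two-finger parallel gripper is mounted at the origin on the work surface. World frame = base frame: x ahead of the robot, y to its left, z up, the work surface at z = 0. Lengths are in mm, angles in rad, forces in N, time in s.
With the tool pointing down it reaches from about 325 to 850 mm from the base axis. Payload 4.4 kg.
Tool frame: the origin (TCP) lies on the mounting face of the last link; the fingertips stand 199 mm ahead of it and the grasp point (between the pads) lies 180 mm ahead of it; z points along the fingers, y is the line along which they close (so a half turn about z gives the same grasp; the last joint's range is limited). The gripper opens to 94 mm and grips with 3 to 60 N. Pads are 16 mm wide; open, the fingers measure 119 mm over their backs; the gripper's body (75 mm by 177 mm) begins 78 mm behind the grasp point.
Start: joints at [1.095, 0.207, 1.542, -0, 1.393, -0.15], TCP at [183.504, 544.936, 404.647] pointing down, gripper open.
Joint ranges: [-2.73, 2.73], [-0.86, 2.22], [0.23, 2.46], [-1.11, 4.25], [0.08, 2.63], [-2.82, 2.82]. Speed limits (rad/s): [2.79, 2.79, 3.14, 3.14, 3.14, 3.14].

INTERFACE

Orientations are given as a rotation vector (axis times angle).
In Python, from cell import robot gives the robot as it stands. The module is installed in compiled form; this text tells all that it offers.
- The arm moves only by the tool move_arm, never from a script. Its argument "targets" is text: rows parted by semicolons, each of 5 numbers parted by spaces: the finger opening in mm, from 0 to 94, then the shift along the tool's x, y, z in mm, then the turn about the tool's z in rad. A call has 1 to 8 rows; each row shifts and turns the commanded pose from where the row before left it, along the tool's axes as they then stand; what a row does not reach is not made up. A row lasts 1/8 s, in which the tool goes at most 62.5 mm and 10.7 degrees, less where a joint would pass 70% of its speed; a pose out of reach is approached as far as the arm can. A call is refused whole if a number of a shift passes 62.5 or a number of a turn 0.188, either way. A call with a gripper value outside its range is refused whole. The fingers move at their own pace and stop on an object; "squeeze" is the grip in N (left out, the last holds). Time passes only in rows, so rows that do not move let the fingers close. It gives the time, the measured TCP pose, the force, the opening and the grip force at its end, in the units of the state.
- robot.observe(): the state, without advancing time (a new reading comes with each control period).
- robot.grab_frame(name): name is "scene" or "top" or "wrist"; returns a dict with "pixels" (384x512x3 uint8, red, green, blue), "z_map" (384x512 float32, mm along the optical axis (not along the pixel's ray), 0 where there is no reading), "camera_matrix" (3x3 intrinsics, pixels), "extrinsics" (4x4, takes a point from world to camera coordinates); the wrist camera has in their place "hand_eye" (4x4, takes a point from camera to tool coordinates, whose origin is the TCP and whose axes are the flange's). Camera axes: x right, y down, z forward; pixel columns grow to the right and rows downward; lengths in mm; the calibration is good to about 2 mm. A picture is of the moment at which its call begins: read the wrist's pose just before it.
- robot.close_job(): hands the job in; it is judged then, once.
The state is a dict: "clock": time; "q": joint angles; "qvel": joint speeds; "joint_efforts": joint torques, N m; "tcp_pos": TCP position; "orientation": TCP orientation; "wrist_force": force on the tool from outside, world axes, zero at the start; "wrist_torque": the same for the moment, N m; "width": finger opening in mm; "gripper_force": force on a finger pad.
Only numpy, scipy, OpenCV 4.12 (cv2) and the standard library are available. Lean on these libraries where they do the work, as an engineer would, in place of code of your own. Each camera call takes 0.05 s, during which the arm holds its last target. There are 200 camera calls.

## Working session

There is one attempt and no reset: what is moved stays moved. The work goes in short steps, Python scripts to look and compute and a tool call to move; the robot and the scene stay as the last step left them, time stands still between calls to the robot, and variables do not carry over. Pictures are saved under pics/ and viewed, at most 10 in all, crops included, and the job is handed in when it is done.

Besides the shell and the picture viewer there is one more tool, called in YAML: its name, and indented under it one key for each argument. move_arm: Moves the arm, as the interface text tells. Its arguments: {"type":"object","properties":{"targets":{"type":"string"},"squeeze":{"type":"number"}},"required":["targets"]}

```bash
mkdir -p pics
cat > h.py <<'E'
import numpy as np, cv2
from scipy.spatial.transform import Rotation as R
from cell import robot
def cloud(f):
    z=f["z_map"].astype(float);K=np.array(f["camera_matrix"]);v,u=np.mgrid[:z.shape[0],:z.shape[1]]
    P=np.stack([(u-K[0,2])/K[0,0]*z,(v-K[1,2])/K[1,1]*z,z],-1)
    if "extrinsics" in f: T=np.linalg.inv(np.array(f["extrinsics"]))
    else:
        s=f["state"];B=np.eye(4);B[:3,:3]=R.from_rotvec(s["orientation"]).as_matrix();B[:3,3]=s["tcp_pos"];T=B@np.array(f["hand_eye"])
    W=P@T[:3,:3].T+T[:3,3];W[z==0]=np.nan
    return W
def grab(n):
    s=robot.observe();f=robot.grab_frame(n);f["state"]=s;return f
def save(f,p,crop=None,k=1):
    im=f["pixels"][:,:,::-1]
    if crop: im=im[crop[1]:crop[3],crop[0]:crop[2]]
    cv2.imwrite(p,cv2.resize(im,None,fx=k,fy=k,interpolation=cv2.INTER_CUBIC))
E
python3 - <<'E'
from h import *
f=grab("top");save(f,"pics/top.png",k=1.5);np.save("top.npy",cloud(f))
g=grab("scene");save(g,"pics/scene.png",k=1.5);np.save("scene.npy",cloud(g))
print(robot.observe());print(np.linalg.inv(f["extrinsics"]).round(3),f["camera_matrix"])
E
```

```text
{'clock': 0.1, 'q': array([ 1.09549413e+00,  2.07335425e-01,  1.54281422e+00,  1.29522307e-05,
        1.39349880e+00, -1.50464103e-01]), 'qvel': array([-0.00086466, -0.00269432, -0.00457664, -0.00119402,  0.00017018,
       -0.00117778]), 'joint_efforts': array([ 5.15747820e-05, -3.71862710e+01, -2.82293826e+01,  6.99026347e-02,
        3.11621942e-02, -8.15155022e-05]), 'tcp_pos': array([183.35155698, 544.63674067, 403.60465986]), 'orientation': array([-5.07913060e-01, -3.09960766e+00,  3.06566356e-03]), 'wrist_force': array([ 0.28759419,  0.31926426, -0.21542437]), 'wrist_torque': array([ 0.02895643,  0.0033637 , -0.04208571]), 'gripper_force': 0.0, 'width': 93.93125997596954}
[[ 6.500000e-02 -9.730000e-01  2.230000e-01  2.733570e+02]
 [-9.980000e-01 -6.200000e-02  1.700000e-02 -4.363000e+00]
 [-3.000000e-03 -2.230000e-01 -9.750000e-01  1.103164e+03]
 [ 0.000000e+00  0.000000e+00  0.000000e+00  1.000000e+00]] [[380.79570018   0.         263.06744347]
 [  0.         380.79570018 195.24534504]
 [  0.           0.           1.        ]]
```

View pics/top.png

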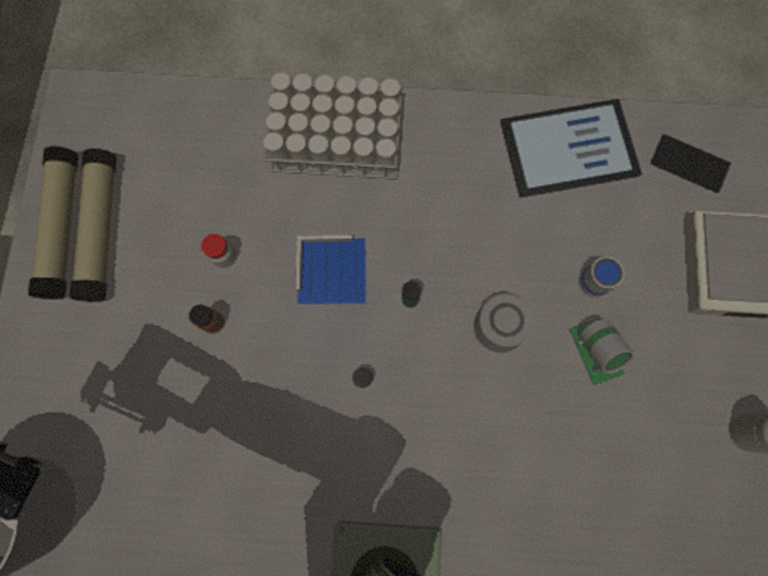

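View pics/scene.png

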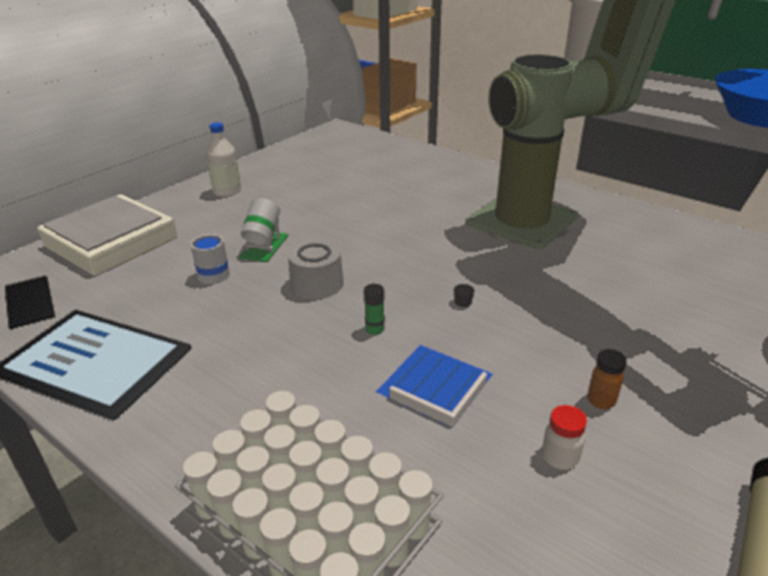

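The top view (enlarged 1.5x; up is +x, left is +y) shows the corner at (330,270), walls up and left. The pot is at (503,320), torch (411,293), bung (362,377), blue beaker (605,272), green beaker (606,345), jar (205,318) and tub (215,245). The scene view agrees.

Run:
```python
from h import *
W=np.load("top.npy");S=np.load("scene.npy")
A=np.concatenate([W.reshape(-1,3),S.reshape(-1,3)]);
def at(u,v): return W[int(v/1.5),int(u/1.5)]
for n,(u,v),zr in [("pot",(507,320),(71,80)),("pottop",(507,320),(60,80)),("blue",(606,269),(65,90)),("torch",(411,288),(75,95)),("bung",(362,375),(22,36)),("jar",(203,315),(75,95)),("tub",(214,243),(65,85))]:
    p=at(u,v)
    for nm,X in (("top",W.reshape(-1,3)),("sc",S.reshape(-1,3))):
        m=(np.hypot(*(X[:,:2]-p[:2]).T)<70)&(X[:,2]>zr[0])&(X[:,2]<zr[1]);Q=X[m]
        if len(Q)>5:
            (c,r)=cv2.minEnclosingCircle(Q[:,:2].astype(np.float32))
            print(n,nm,p.round(),len(Q),"circ",np.round(c,1),round(r,1),"med z",np.median(Q[:,2]).round(1))
# corner walls: pixels u 290-370 v 230-310
for nm,X in (("top",W.reshape(-1,3)),("sc",S.reshape(-1,3))):
    c=at(330,270);m=(np.hypot(*(X[:,:2]-c[:2]).T)<110)&(X[:,2]>14)&(X[:,2]<30);Q=X[m]
    print("corner",nm,c.round(),len(Q),cv2.minAreaRect(Q[:,:2].astype(np.float32)),Q.min(0),Q.max(0))
    m=(np.hypot(*(X[:,:2]-at(606,345)[:2]).T)<80)&(X[:,2]>30)&(X[:,2]<125);Q=X[m];print("green",len(Q),Q.mean(0),Q.max(0),Q.min(0))
# blue mat and green plate colours
f=grab("top");h=cv2.cvtColor(f["pixels"],cv2.COLOR_RGB2HSV)
for n,(lo,hi),b in [("mat",((105,150,60),(130,255,255)),(290,230,370,310)),("plate",((45,100,40),(80,255,255)),(565,315,640,390))]:
    m=cv2.inRange(h,lo,hi);k=np.zeros_like(m);b=[int(x/1.5) for x in b];k[b[1]:b[3],b[0]:b[2]]=1
    Q=W[(m>0)&(k>0)];Q=Q[(Q[:,2]<12)];print(n,len(Q),cv2.minAreaRect(Q[:,:2].astype(np.float32)),np.median(Q[:,2]));
    print(cv2.boxPoints(cv2.minAreaRect(Q[:,:2].astype(np.float32))).round(1).tolist())
save(f,"pics/t2.png",(180,145,450,265),2.9)
```

```text
pot top [ 472. -195.   71.] 302 circ [ 471.1 -193.7] 48.5 med z 72.6
pot sc [ 472. -195.   71.] 156 circ [ 474.8 -193. ] 47.6 med z 73.0
pottop top [ 472. -195.   71.] 1002 circ [ 471.9 -194.1] 49.5 med z 69.7
pottop sc [ 472. -195.   71.] 596 circ [ 474.9 -194.1] 51.8 med z 69.7
blue top [ 580. -376.   75.] 406 circ [ 572.6 -378.7] 31.7 med z 74.2
blue sc [ 580. -376.   75.] 260 circ [ 576.6 -377.6] 33.2 med z 74.4
torch top [518. -16.  80.] 126 circ [513.8 -16.1] 17.3 med z 85.1
torch sc [518. -16.  80.] 125 circ [516.6 -16.5] 19.0 med z 84.9
bung top [358.  66.  27.] 154 circ [353.5  63.9] 19.4 med z 28.6
bung sc [358.  66.  27.] 116 circ [355.8  63.2] 21.0 med z 28.6
jar top [443. 360.  83.] 177 circ [442.7 364.5] 20.1 med z 84.3
jar sc [443. 360.  83.] 227 circ [445.5 365.2] 21.0 med z 83.3
tub top [583. 363.  72.] 213 circ [578.7 361.4] 23.9 med z 73.5
tub sc [583. 363.  72.] 391 circ [582.2 361.7] 24.0 med z 73.6
corner top [563. 147.   4.] 216 ((575.203857421875, 158.04556274414062), (110.0423583984375, 107.85740661621094), 5.08386754989624) [515.71968473 108.56252132  14.331
[... 428 characters left out ...]
9 -368.53172654   73.32944577] [ 487.39373273 -336.27660858  107.85829675] [ 394.85763191 -408.85239883   30.01258721]
mat 1367 ((564.60595703125, 144.93545532226562), (131.92633056640625, 128.11431884765625), 3.9936435222625732) -0.06808634456956497
[[494.29998779296875, 204.1999969482422], [503.29998779296875, 76.4000015258789], [634.9000244140625, 85.5999984741211], [625.9000244140625, 213.39999389648438]]
plate 190 ((434.5018310546875, -377.537841796875), (111.29122924804688, 58.7152099609375), 24.399381637573242) 5.453681368687853
[[371.70001220703125, -373.79998779296875], [396.0, -427.29998779296875], [497.29998779296875, -381.29998779296875], [473.1000061035156, -327.79998779296875]]
```

View pics/t2.png

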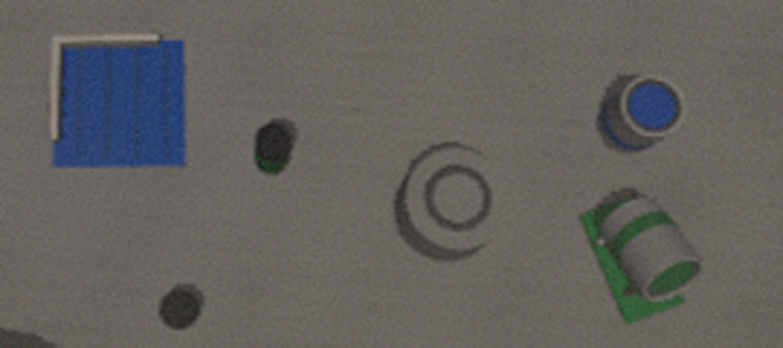

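```bash
cat > plan.py <<'E'
from h import *
def pose():
    s=robot.observe();M=R.from_rotvec(s["orientation"]).as_matrix()
    return np.array(s["tcp_pos"]),np.degrees(np.arctan2(M[1,0],M[0,0])),s
def plan(wps,op,start=None):
    """wps: (x,y,z,yaw_deg,n) ; prints rows of 5, 8 per line; shift in axes before the turn"""
    p,yaw,_=pose()
    if start: p,yaw=np.array(start[:3],float),start[3]
    rows=[]
    for x,y,z,yw,n in wps:
        p0,y0=p.copy(),yaw
        for i in range(1,n+1):
            t=np.array([x,y,z])*i/n+p0*(1-i/n);ty=y0+(yw-y0)*i/n
            a=np.radians(yaw);X=np.array([np.cos(a),np.sin(a),0]);Y=np.array([np.sin(a),-np.cos(a),0])
            d=t-p;s=np.array([d@X,d@Y,-d[2]]).round();dz=round(np.radians(yaw-ty),2)
            p=p+s[0]*X+s[1]*Y-s[2]*np.array([0,0,1]);yaw-=np.degrees(dz)
            rows.append(f"{op} {s[0]:g} {s[1]:g} {s[2]:g} {dz:g}")
    for i in range(0,len(rows),8): print("; ".join(rows[i:i+8]))
    print("end",p.round(1),round(yaw,1))
E
python3 - <<'E'
from plan import *
print(pose()[:2])
plan([(400,200,404.6,135,8),(488.8,-252,404.6,104.9,10),(488.8,-252,214,104.9,6)],80,start=(183.5,544.9,404.6,161.4))
E
```

```text
(array([183.37830471, 544.69936062, 403.77590261]), np.float64(161.39090731990638))
80 -39 -32 -0 0.06; 80 -42 -30 -0 0.06; 80 -43 -27 -0 0.05; 80 -44 -25 -0 0.06; 80 -46 -23 -0 0.06; 80 -47 -19 -0 0.06; 80 -48 -17 -0 0.05; 80 -49 -15 -0 0.06
80 -38 -26 -0 0.05; 80 -40 -23 -0 0.06; 80 -40 -22 -0 0.05; 80 -42 -19 -0 0.05; 80 -43 -17 -0 0.05; 80 -43 -15 -0 0.06; 80 -45 -12 -0 0.05; 80 -45 -11 -0 0.05
80 -45 -8 0 0.05; 80 -46 -5 -0 0.06; 80 0 -0 32 -0; 80 0 -0 32 -0; 80 0 -0 31 -0; 80 0 -0 32 -0; 80 0 -0 32 -0; 80 0 -0 32 -0
end [ 489.1 -252.4  213.6] 104.7
```

move_arm:
  targets: "80 -39 -32 0 0.06; 80 -42 -30 0 0.06; 80 -43 -27 0 0.05; 80 -44 -25 0 0.06; 80 -46 -23 0 0.06; 80 -47 -19 0 0.06; 80 -48 -17 0 0.05; 80 -49 -15 0 0.06"

```text
clock: 1.15
tcp_pos: [400.4, 197.9, 404.5]
orientation: [1.204, 2.902, 0.0]
wrist_force: [0.1, -0.4, -0.1]
width: 80.1
gripper_force: 0.0
```

move_arm:
  targets: "80 -38 -26 0 0.05; 80 -40 -23 0 0.06; 80 -40 -22 0 0.05; 80 -42 -19 0 0.05; 80 -43 -17 0 0.05; 80 -43 -15 0 0.06; 80 -45 -12 0 0.05; 80 -45 -11 0 0.05"

```text
clock: 2.15
tcp_pos: [470.8, -163.8, 404.4]
orientation: [-1.782, -2.587, -0.0]
wrist_force: [0.7, -0.3, -1.0]
width: 80.0
gripper_force: 0.0
```

move_arm:
  targets: "80 -45 -8 0 0.05; 80 -46 -5 0 0.06; 80 0 0 0 0; 80 0 0 0 0"

```text
clock: 2.65
tcp_pos: [488.7, -252.0, 404.0]
orientation: [-1.918, -2.486, -0.001]
wrist_force: [-0.0, 1.0, 1.2]
width: 80.0
gripper_force: 0.0
```

Run:
```python
from plan import *
p,y,s=pose();print(p,y,s["width"],s["wrist_force"])
f=grab("wrist");save(f,"pics/w1.png",k=1.5);W=cloud(f).reshape(-1,3)
for lo,hi,n in ((60,78,"pot"),(72,78,"ring")):
    m=(np.hypot(*(W[:,:2]-[473,-194]).T)<65)&(W[:,2]>lo)&(W[:,2]<hi);Q=W[m]
    print(n,len(Q),cv2.minEnclosingCircle(Q[:,:2].astype(np.float32)) if len(Q)>4 else 0)
```

```text
[ 488.68758401 -251.96678565  404.0275172 ] 104.67637869247415 79.99459019258447 [-0.00794889  1.02855895  1.19283691]
pot 9460 ((471.4304504394531, -193.5303497314453), 49.00489044189453)
ring 1415 ((467.2943420410156, -192.77525329589844), 35.38689041137695)
```

View pics/w1.png

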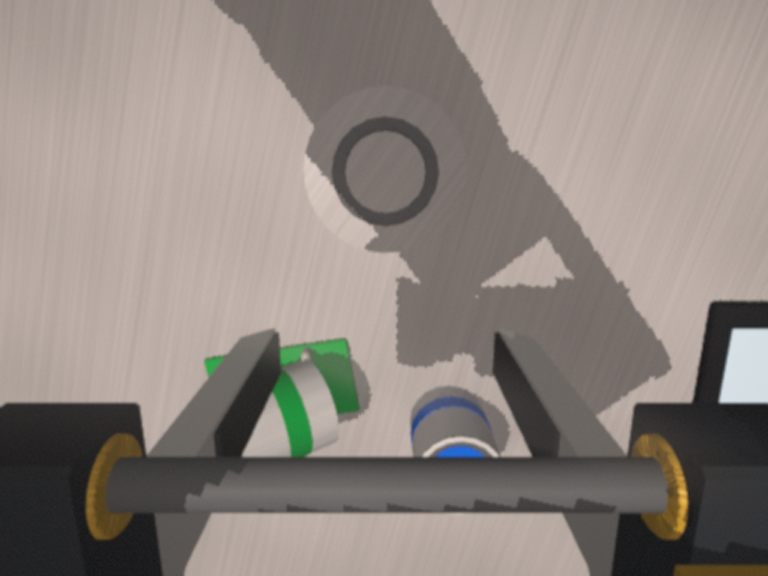

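The wrist view shows the pot's ring at (385,170), centred ahead of the fingers. Next I lower behind it and push.

Run:
```python
from plan import *
def T(px,py,yaw,n,b=40.4):
    a=np.radians(yaw);return (px-b*np.cos(a),py-b*np.sin(a),213.5,yaw,n)
plan([(488.7,-252,213.5,104.7,6),T(472,-194,104,2),T(422,-20,103,10),T(436,25,75,4),T(452,70,52,4),T(510,108,45,4),T(545,132,45,4)],80,start=(488.7,-252,404.5,104.7))
```

```text
80 0 0 32 0; 80 -0 0 32 0; 80 0 0 32 0; 80 -0 0 31 0; 80 0 0 32 0; 80 0 0 32 0; 80 10 -1 -0 0.01; 80 10 -1 -0 0
80 18 -1 -0 0; 80 18 -0 -0 0; 80 18 -1 -0 0.01; 80 18 -1 -0 -0; 80 18 -1 -0 -0; 80 19 -1 -0 0; 80 18 -0 -0 0; 80 18 -1 -0 0.01
80 18 -1 -0 -0; 80 18 -1 -0 -0; 80 11 1 -0 0.12; 80 12 -0 -0 0.12; 80 11 -2 -0 0.13; 80 11 -3 -0 0.12; 80 13 -3 -0 0.1; 80 12 -4 -0 0.1
80 12 -6 -0 0.1; 80 11 -6 -0 0.1; 80 17 4 -0 0.03; 80 16 4 -0 0.03; 80 17 3 -0 0.03; 80 17 3 -0 0.03; 80 10 2 -0 0; 80 11 2 -0 0
80 10 2 -0 0; 80 10 2 -0 0
end [516.1 103.2 213.5] 45.1
```

move_arm:
  targets: "80 0 0 32 0; 80 0 0 32 0; 80 0 0 32 0; 80 0 0 31 0; 80 0 0 32 0; 80 0 0 32 0; 80 8 -1 0 0.01; 80 8 -1 0 0"

```text
clock: 3.7
tcp_pos: [483.3, -236.3, 214.8]
orientation: [1.93, 2.477, 0.0]
wrist_force: [0.3, -0.7, -0.1]
width: 79.9
gripper_force: 0.0
```

move_arm:
  targets: "80 12 -1 0 0; 80 16 0 0 0; 80 18 -1 0 0.01; 80 18 -1 0 0; 80 18 -1 0 0; 80 19 -1 0 0; 80 18 0 0 0; 80 18 -1 0 0.01"

```text
clock: 4.7
tcp_pos: [445.5, -105.5, 215.1]
orientation: [1.953, 2.454, -0.0]
wrist_force: [1.2, -5.2, 5.0]
width: 79.9
gripper_force: 3.4
```

Run:
```python
from plan import *
p,y,s=pose();print(p,y,s["width"],s["wrist_force"])
f=grab("top");W=cloud(f).reshape(-1,3);a=np.radians(y);c=p[:2]+40.4*np.array([np.cos(a),np.sin(a)]);print("exp",c)
f=grab("wrist");W2=cloud(f).reshape(-1,3)
for X in(W,W2):
    m=(np.hypot(*(X[:,:2]-c).T)<65)&(X[:,2]>62)&(X[:,2]<78);Q=X[m]
    if len(Q)>5: print(len(Q),cv2.minEnclosingCircle(Q[:,:2].astype(np.float32)))
```

```text
[ 445.47274816 -105.51533806  215.07544945] 102.97447590247984 79.91236907372742 [ 1.21112068 -5.17039624  4.97566171]
exp [436.40226257 -66.14674282]
132 ((451.6499938964844, -58.45947265625), 36.0423698425293)
52977 ((436.7381286621094, -72.852294921875), 56.924705505371094)
```

move_arm:
  targets: "80 19 -1 0 0; 80 19 -1 0 0; 80 16 0 0 0.01; 80 12 1 0 0.12; 80 12 0 0 0.12; 80 11 -2 0 0.13; 80 11 -3 0 0.12; 80 13 -3 0 0.1"

```text
clock: 5.8
tcp_pos: [424.1, 6.7, 213.4]
orientation: [-2.596, -1.767, 0.007]
wrist_force: [-0.7, -5.9, 6.3]
width: 80.0
gripper_force: 4.0
```

Run:
```python
from plan import *
p,y,s=pose();print(p,y,s["width"],s["wrist_force"]);a=np.radians(y);print("exp",p[:2]+40.4*np.array([np.cos(a),np.sin(a)]))
f=grab("top");save(f,"pics/t3.png",(160,130,360,270),4)
```

```text
[424.11646015   6.66965002 213.40354371] 68.46322534745737 79.95764166523365 [-0.70688103 -5.89647261  6.30596699]
exp [438.94723265  44.24900854]
```

View pics/t3.png

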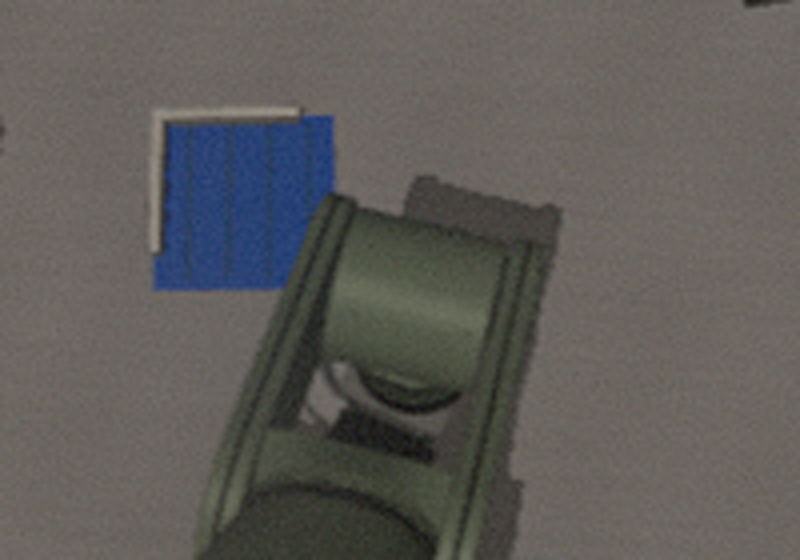

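Run:
```python
from plan import *
def T(px,py,yaw,n,b=40.4):
    a=np.radians(yaw);return (px-b*np.cos(a),py-b*np.sin(a),213.5,yaw,n)
p,y,s=pose()
plan([T(455,68,52,3),T(480,92,42,2),T(557,145,44,7),T(568,150,46,2)],80,start=(*p[:2],213.5,y))
```

```text
80 9 -2 -0 0.09; 80 10 -2 -0 0.1; 80 9 -3 -0 0.09; 80 17 -1 -0 0.09; 80 18 -3 -0 0.09; 80 13 2 -0 -0.01; 80 13 2 -0 -0; 80 14 2 -0 -0.01
80 13 2 -0 -0; 80 13 2 -0 -0.01; 80 13 3 -0 -0; 80 13 2 -0 -0.01; 80 6 3 -0 -0.02; 80 5 3 -0 -0.01
end [539.8 120.5 213.5] 46.0
```

move_arm:
  targets: "80 10 -2 0 0.09; 80 10 -2 0 0.1; 80 10 -3 0 0.09; 80 16 -1 0 0.09; 80 18 -3 0 0.09; 80 13 2 0 -0.01; 80 13 2 0 0; 80 14 2 0 -0.01"

```text
clock: 6.85
tcp_pos: [481.3, 87.5, 212.3]
orientation: [-2.914, -1.163, 0.023]
wrist_force: [-8.7, -5.8, 12.1]
width: 80.0
gripper_force: 7.5
```

move_arm:
  targets: "80 13 2 0 0; 80 13 2 0 -0.01; 80 13 3 0 0; 80 10 2 0 -0.01; 80 5 2 0 -0.02; 80 0 0 0 0"

```text
clock: 7.6
tcp_pos: [528.4, 117.1, 212.3]
orientation: [-2.89, -1.22, 0.018]
wrist_force: [-5.2, -2.5, 9.1]
width: 80.0
gripper_force: 6.2
```

Run:
```python
from plan import *
p,y,s=pose();print(p,y,s["width"],s["wrist_force"],s["gripper_force"]);a=np.radians(y);print("exp",p[:2]+40.4*np.array([np.cos(a),np.sin(a)]))
f=grab("wrist");save(f,"pics/w2.png",k=1.2)
W=cloud(f).reshape(-1,3)
m=(np.hypot(*(W[:,:2]-[568,150]).T)<110)&(W[:,2]>17)&(W[:,2]<25.5);Q=W[m];print(len(Q),cv2.minAreaRect(Q[:,:2].astype(np.float32)))
```

```text
[528.39546287 117.13245605 212.29120934] 45.78486240548397 80.0455922108171 [-5.24259154 -2.5008621   9.14625209] 6.151665948982554
exp [556.56858414 146.08820225]
6202 ((591.206298828125, 177.10702514648438), (58.55447006225586, 153.34640502929688), 49.58987045288086)
```

View pics/w2.png

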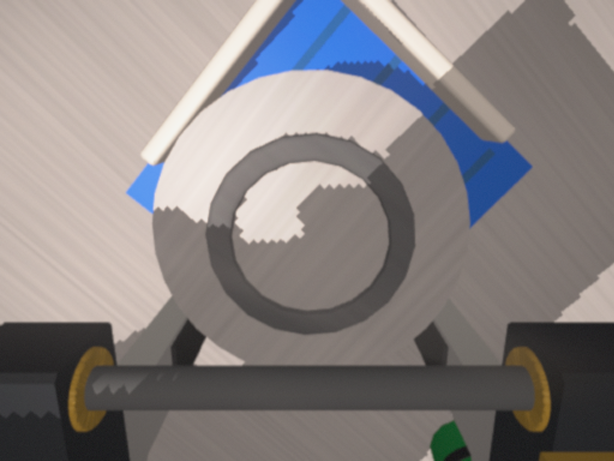

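The wrist view shows the pot entering the corner: nearly touching the left (+y) wall near (200,110), with a gap of a few mm to the right (+x) wall near (430,90). I'll push on.

move_arm:
  targets: "80 5 2 0 -0.02; 80 5 2 0 -0.02; 80 4 2 0 0; 80 0 0 0 0"

```text
clock: 8.15
tcp_pos: [542.1, 123.2, 212.2]
orientation: [-2.865, -1.277, 0.02]
wrist_force: [-6.3, -3.3, 10.3]
width: 80.1
gripper_force: 6.7
```

Run:
```python
from plan import *
p,y,s=pose();print(p,y,s["width"],s["wrist_force"],s["gripper_force"]);a=np.radians(y);print("exp",p[:2]+40.4*np.array([np.cos(a),np.sin(a)]))
f=grab("wrist");save(f,"pics/w3.png",(0,0,512,330),1.4)
```

```text
[542.06557362 123.19894644 212.1631646 ] 48.05552558922883 80.0526171493229 [-6.34142452 -3.2964115  10.28917512] 6.690995794531176
exp [569.06934196 153.24818097]
```

View pics/w3.png

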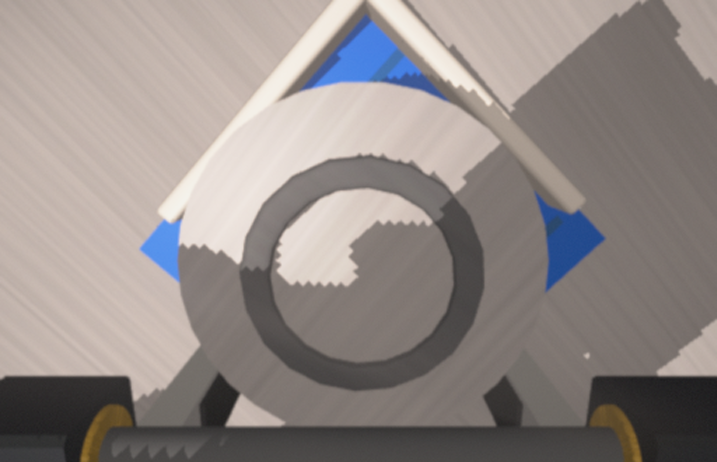

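The pot appears against both walls: its edge meets the left wall at (225,130) and the right one at (490,115). I'll press a little more and watch the force.

move_arm:
  targets: "80 2 0 0 0; 80 2 0 0 0; 80 0 0 0 0"

```text
clock: 8.57
tcp_pos: [544.6, 125.5, 212.2]
orientation: [-2.866, -1.279, 0.021]
wrist_force: [-7.1, -6.6, 9.6]
width: 80.2
gripper_force: 7.4
```

move_arm:
  targets: "80 2 1 0 0; 80 2 0 0 0; 80 0 0 0 0"

```text
clock: 8.95
tcp_pos: [546.4, 126.6, 212.1]
orientation: [-2.866, -1.281, 0.034]
wrist_force: [-14.5, -12.5, 17.3]
width: 80.1
gripper_force: 11.3
```

move_arm:
  targets: "80 -3 0 0 0; 80 -12 0 0 0; 80 -15 0 0 0; 80 -15 0 0 0; 80 -15 0 0 0; 80 0 0 -50 0; 80 0 0 -60 0; 80 0 0 -60 0"

```text
clock: 9.95
tcp_pos: [511.1, 82.7, 385.1]
orientation: [-2.871, -1.275, 0.001]
wrist_force: [0.6, -0.6, -0.2]
width: 80.2
gripper_force: 0.0
```

move_arm:
  targets: "80 0 0 0 0; 80 0 0 0 0"

```text
clock: 10.2
tcp_pos: [511.2, 83.0, 383.2]
orientation: [-2.871, -1.276, 0.001]
wrist_force: [0.2, -0.3, 0.0]
width: 80.1
gripper_force: 0.0
```

Run:
```python
from plan import *
p,y,s=pose();print(p,y,s["wrist_force"])
f=grab("wrist");cv2.imwrite("pics/w4.png",f["pixels"][:,:,::-1]);W=cloud(f)
h=W[...,2];M=(np.hypot(W[...,0]-572,W[...,1]-155)<70)
Q=W[M&(h>66)&(h<80)];print("pot",len(Q),cv2.minEnclosingCircle(Q[:,:2].astype(np.float32)))
# ring by darkness on the top
g=cv2.cvtColor(f["pixels"],cv2.COLOR_RGB2GRAY)
Q=W[M&(h>72.2)&(h<78)];print("ring",len(Q),cv2.minEnclosingCircle(Q[:,:2].astype(np.float32)))
M=(np.hypot(W[...,0]-572,W[...,1]-155)<115)
Q=W[M&(h>18)&(h<25.5)];print("wall",len(Q),cv2.minAreaRect(Q[:,:2].astype(np.float32)))
```

```text
[511.21149941  82.95857386 383.21187166] 47.918425613957304 [ 0.19804605 -0.30187978  0.00385497]
pot 11776 ((568.1766967773438, 153.103271484375), 49.071441650390625)
ring 1579 ((568.1768798828125, 153.0377655029297), 31.62444496154785)
wall 1261 ((593.6980590820312, 179.89610290527344), (65.4358139038086, 152.1009521484375), 49.66133117675781)
```

Run:
```python
from plan import *
for n in("scene",):
    f=grab(n);W=cloud(f);h=W[...,2];M=(np.hypot(W[...,0]-572,W[...,1]-155)<75)
    Q=W[M&(h>62)&(h<80)];print(n,len(Q),cv2.minEnclosingCircle(Q[:,:2].astype(np.float32)))
    save(f,"pics/s4.png",(230,210,350,300),6)
f=grab("wrist");W=cloud(f);h=W[...,2]
# wall inner top edges: distances of wall points from pot centre in corner frame
c=np.array([568.2,153.1])
for a in (4,4.5,5):
    r=np.radians(a);X=np.array([np.cos(r),np.sin(r)]);Y=np.array([-np.sin(r),np.cos(r)])
    d=W[...,:2]-c;u=d@X;v=d@Y;m=(h>19)&(h<25)&(np.hypot(u,v)<100)
    A=u[m&(v<40)&(v>-45)&(u>40)];B=v[m&(u<40)&(u>-45)&(v>40)]
    print(a,len(A),np.percentile(A,[5,50,95]),len(B),np.percentile(B,[5,50,95]))
```

```text
scene 1096 ((570.8381958007812, 151.58689880371094), 50.728885650634766)
4 629 [55.26264669 58.8800612  61.83456357] 431 [52.14870963 56.19089949 59.01354079]
4.5 625 [55.2459716  58.88434392 61.74492316] 430 [52.26095968 56.27884665 59.04631397]
5 622 [55.13444196 58.88582509 61.78823953] 428 [52.28578165 56.23169949 59.18456021]
```

View pics/s4.png

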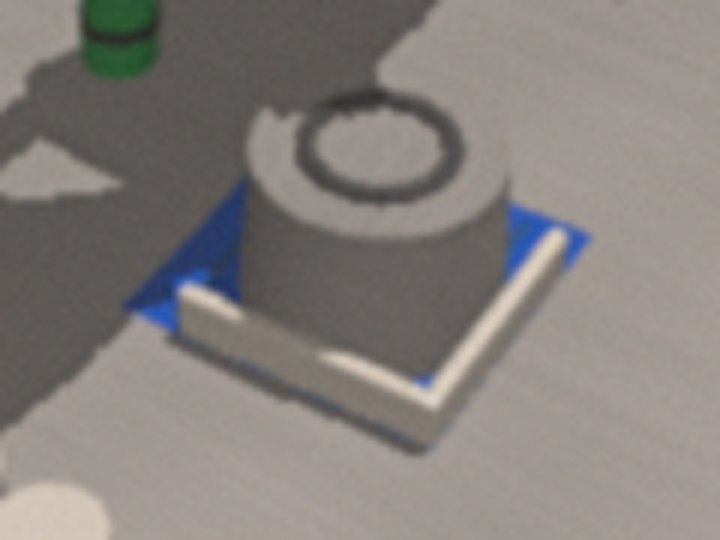

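Run:
```python
from plan import *
plan([(500,-378,394,0,10)],90,start=(511.5,83.2,384,47.9))
```

```text
90 -35 30 -1 0.08; 90 -32 33 -1 0.09; 90 -30 35 -1 0.08; 90 -26 38 -1 0.08; 90 -24 40 -1 0.09; 90 -19 42 -1 0.08; 90 -17 43 -1 0.09; 90 -12 44 -1 0.08
90 -9 46 -1 0.08; 90 -5 45 -1 0.09
end [ 499.8 -377.6  394. ] -0.2
```

move_arm:
  targets: "90 -35 30 -1 0.08; 90 -32 33 -1 0.09; 90 -30 35 -1 0.08; 90 -26 38 -1 0.08; 90 -24 40 -1 0.09; 90 -19 42 -1 0.08; 90 -17 43 -1 0.09; 90 -12 44 -1 0.08"

```text
clock: 11.35
tcp_pos: [502.2, -286.6, 389.4]
orientation: [-3.128, -0.257, 0.004]
wrist_force: [0.1, -0.8, 2.0]
width: 90.2
gripper_force: 0.0
```

move_arm:
  targets: "90 -9 46 -1 0.08; 90 -5 45 -1 0.09; 90 0 0 0 0; 90 0 0 0 0"

```text
clock: 11.85
tcp_pos: [500.3, -376.8, 391.7]
orientation: [-3.138, 0.004, 0.004]
wrist_force: [-0.4, 0.9, 0.0]
width: 89.9
gripper_force: 0.0
```

Run:
```python
from plan import *
p,y,s=pose();print(p,y,s["wrist_force"])
f=grab("wrist");cv2.imwrite("pics/w5.png",f["pixels"][:,:,::-1]);W=cloud(f);h=W[...,2]
M=(np.hypot(W[...,0]-574,W[...,1]+378)<60)
Q=W[M&(h>70)&(h<84)];print("blue",len(Q),cv2.minEnclosingCircle(Q[:,:2].astype(np.float32)),np.percentile(Q[:,2],[5,50,95]))
(cx,cy),_=cv2.minEnclosingCircle(Q[:,:2].astype(np.float32))
Q=W[M&(h>75.5)&(h<84)];ang=np.degrees(np.arctan2(Q[:,1]-cy,Q[:,0]-cx));r=np.hypot(Q[:,1]-cy,Q[:,0]-cx);print("rim",len(Q),cv2.minEnclosingCircle(Q[:,:2].astype(np.float32)))
# flats phase: outer radius vs angle mod 36
o=r>29;prof=[np.percentile(r[o&((ang%36)//4==k)],97).round(2) for k in range(9)];print(prof)
```

```text
[ 500.26336467 -376.84766935  391.71424607] -0.1602044294368122 [-0.39973642  0.91205245  0.00551819]
blue 4391 ((572.7216796875, -378.2012939453125), 30.933082580566406) [71.92566139 73.3482432  77.14854986]
rim 961 ((572.6537475585938, -378.3039245605469), 30.805322647094727)
[np.float64(30.46), np.float64(30.49), np.float64(30.56), np.float64(30.75), np.float64(30.45), np.float64(30.42), np.float64(30.5), np.float64(30.73), np.float64(30.66)]
```

move_arm:
  targets: "90 36 1 0 0; 90 37 0 0 0; 90 0 0 40 0; 90 0 0 40 0; 90 0 0 40 0; 90 0 0 37 0; 90 0 0 0 0; 55 0 0 0 0"
  squeeze: 20

```text
clock: 12.9
tcp_pos: [574.3, -378.1, 238.2]
orientation: [3.14, -0.003, 0.002]
wrist_force: [-0.1, 0.1, -0.8]
width: 83.4
gripper_force: 0.0
```

move_arm:
  targets: "55 0 0 0 0; 55 0 0 0 0; 55 0 0 0 0; 55 0 0 0 0"

```text
clock: 13.4
tcp_pos: [574.0, -378.9, 238.6]
orientation: [3.141, -0.005, 0.003]
wrist_force: [-1.2, 2.2, 6.6]
width: 60.8
gripper_force: 19.9
```

Run:
```python
from plan import *
p,y,s=pose();print(p,y)
plan([(p[0],p[1],400,y,4),(570.5,152.7,400,0,12),(570.5,152.7,333,0,3)],55)
```

```text
[ 574.04436248 -378.88057328  238.5916285 ] -0.19275470796739214
55 0 0 -40 0; 55 0 0 -41 0; 55 0 0 -40 0; 55 0 0 -40 0; 55 -0 -44 -0 -0; 55 -1 -45 -0 -0; 55 -0 -44 -0 -0; 55 -1 -44 -0 -0
55 -0 -44 -0 -0; 55 -1 -45 -0 -0; 55 -0 -44 -0 -0; 55 -1 -44 -0 -0; 55 0 -45 -0 -0; 55 -0 -44 -0 -0; 55 -1 -44 -0 -0; 55 -0 -45 -0 -0
55 -0 0 22 -0; 55 -0 0 22 -0; 55 -0 0 23 -0
end [570.8 153.1 332.6] -0.2
```

move_arm:
  targets: "55 0 0 -20 0; 55 0 0 -41 0; 55 0 0 -50 0; 55 0 0 -50 0; 55 0 -30 0 0; 55 -1 -45 0 0; 55 0 -48 0 0; 55 -1 -48 0 0"

```text
clock: 14.4
tcp_pos: [571.6, -206.4, 398.3]
orientation: [3.141, -0.006, 0.001]
wrist_force: [0.4, 0.3, -1.3]
width: 60.7
gripper_force: 19.9
```

move_arm:
  targets: "55 0 -48 0 0; 55 -1 -48 0 0; 55 0 -48 0 0; 55 -1 -48 0 0; 55 0 -48 0 0; 55 0 -48 0 0; 55 -1 -45 0 0; 55 0 -28 0 0"

```text
clock: 15.4
tcp_pos: [569.7, 155.3, 398.4]
orientation: [-3.142, 0.002, -0.001]
wrist_force: [0.6, -1.3, -1.6]
width: 60.9
gripper_force: 19.9
```

move_arm:
  targets: "55 0 0 0 0; 55 0 0 25 0; 55 0 0 22 0; 55 0 0 20 0; 55 0 0 0 0; 55 0 0 0 0"

```text
clock: 16.15
tcp_pos: [570.7, 152.7, 331.7]
orientation: [3.141, -0.006, 0.002]
wrist_force: [0.1, 0.4, -1.4]
width: 60.9
gripper_force: 19.9
```

Run:
```python
from plan import *
p,y,s=pose();print(p,y,s["width"],s["wrist_force"])
W=cloud(grab("scene"));h=W[...,2];M=(np.hypot(W[...,0]-570,W[...,1]-153)<75)
f=grab("wrist");W2=cloud(f)
zt=p[2]-238.6
for n,X in(("sc",W),("wr",W2)):
    h=X[...,2];M=(np.hypot(X[...,0]-570,X[...,1]-153)<62)
    for lo,hi in((62,73),(zt+66,zt+82)):
        Q=X[M&(h>lo)&(h<hi)]
        if len(Q)>9: print(n,lo,len(Q),cv2.minEnclosingCircle(Q[:,:2].astype(np.float32)))
cv2.imwrite("pics/w6.png",np.hstack([f["pixels"][:,:,::-1]]))
```

```text
[570.68145663 152.65871154 331.72806245] -0.2328190263098473 60.885489419992645 [ 0.12757952  0.42366124 -1.43064718]
sc 62 702 ((570.9951782226562, 152.32363891601562), 49.93461608886719)
sc 159.12806245433384 555 ((574.71630859375, 152.22360229492188), 43.63995361328125)
wr 62 4857 ((568.3917236328125, 152.9711456298828), 48.93315887451172)
wr 159.12806245433384 12885 ((579.6099853515625, 152.4371337890625), 42.6345329284668)
```

View pics/w6.png

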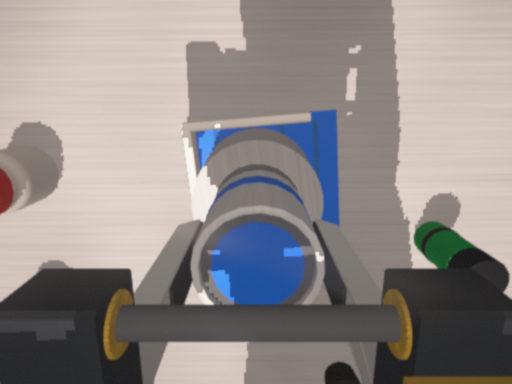

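The wrist view shows the blue beaker upright in the grip above the pot, blue bottom at (258,262), pot behind it at (258,160). It is aligned laterally.

move_arm:
  targets: "55 -1 0 6 0; 55 0 0 6 0; 55 0 0 4 0; 55 0 0 1 0; 55 0 0 0 0; 55 0 0 0 0"

```text
clock: 17.0
tcp_pos: [569.3, 153.4, 313.8]
orientation: [-3.142, 0.005, -0.001]
wrist_force: [-0.6, -0.6, -1.6]
width: 61.0
gripper_force: 19.9
```

move_arm:
  targets: "55 0 0 1 0; 55 0 0 0 0; 55 0 0 1 0; 55 0 0 0 0"

```text
clock: 17.5
tcp_pos: [569.4, 153.4, 312.7]
orientation: [-3.142, 0.005, -0.001]
wrist_force: [-2.4, -0.2, 4.7]
width: 60.9
gripper_force: 19.8
```

move_arm:
  targets: "68 0 0 0 0; 76 0 0 0 0; 86 0 0 0 0; 90 0 0 0 0; 90 0 0 -30 0; 90 0 0 -40 0; 90 0 0 -50 0; 90 -50 0 0 0"

```text
clock: 18.5
tcp_pos: [522.0, 153.4, 437.6]
orientation: [-3.14, 0.007, -0.02]
wrist_force: [0.7, -0.3, 0.2]
width: 89.9
gripper_force: 0.0
```

move_arm:
  targets: "90 -30 0 0 0; 90 0 0 0 0; 90 0 0 0 0"

```text
clock: 18.88
tcp_pos: [489.8, 153.6, 431.9]
orientation: [-3.142, 0.005, -0.002]
wrist_force: [-0.1, -0.7, -0.1]
width: 89.8
gripper_force: 0.0
```

Run:
```python
from plan import *
p,y,s=pose();print(p,y,s["width"],s["wrist_force"])
f=grab("wrist");X=cloud(f);h=X[...,2];M=(np.hypot(X[...,0]-570,X[...,1]-153)<62)
for lo,hi in((64,73),(140,160),(149.5,160)):
        Q=X[M&(h>lo)&(h<hi)]
        if len(Q)>9: print(lo,len(Q),cv2.minEnclosingCircle(Q[:,:2].astype(np.float32)),np.percentile(Q[:,2],[5,50,95]))
```

```text
[489.83008926 153.59806433 431.86725504] -0.1868405909831231 89.81167157017137 [-0.06882221 -0.73651185 -0.1399559 ]
64 2664 ((568.3350219726562, 152.87623596191406), 48.94069290161133) [67.6022801  68.82163921 70.03398908]
140 5679 ((567.6495971679688, 153.2432403564453), 31.032188415527344) [146.0812238  147.48804366 151.30888875]
149.5 1307 ((567.5579833984375, 153.11175537109375), 30.885181427001953) [149.69331084 150.74224542 151.96262103]
```

Run:
```python
from plan import *
plan([(350,-416,420,24.4,13)],90)
```

```text
90 -11 44 1 -0.03; 90 -12 43 1 -0.04; 90 -13 43 1 -0.03; 90 -15 43 1 -0.03; 90 -16 42 1 -0.04; 90 -18 41 0 -0.03; 90 -19 41 1 -0.03; 90 -21 41 1 -0.03
90 -21 39 1 -0.04; 90 -23 39 1 -0.03; 90 -25 38 1 -0.03; 90 -25 37 1 -0.04; 90 -27 36 1 -0.03
end [ 349.8 -415.6  419.8] 24.4
```

move_arm:
  targets: "90 -11 44 1 -0.03; 90 -12 43 1 -0.04; 90 -13 43 1 -0.03; 90 -15 43 1 -0.03; 90 -16 42 1 -0.04; 90 -18 41 0 -0.03; 90 -19 41 1 -0.03; 90 -21 41 1 -0.03"

```text
clock: 19.92
tcp_pos: [403.2, -199.6, 424.7]
orientation: [3.115, 0.403, 0.001]
wrist_force: [1.6, -0.4, 0.0]
width: 90.2
gripper_force: 0.0
```

move_arm:
  targets: "90 -21 39 1 -0.04; 90 -23 39 1 -0.03; 90 -25 38 1 -0.03; 90 -25 37 1 -0.04; 90 -27 36 1 -0.03; 90 0 0 0 0; 90 0 0 0 0"

```text
clock: 20.8
tcp_pos: [349.2, -415.8, 419.1]
orientation: [-3.069, -0.664, -0.0]
wrist_force: [0.3, -0.6, 0.1]
width: 90.1
gripper_force: 0.0
```

Run:
```python
from plan import *
from scipy.optimize import least_squares
p,y,s=pose();print(p,y)
f=grab("wrist");X=cloud(f);h=X[...,2];np.save("g.npy",X);cv2.imwrite("pics/w7.png",f["pixels"][:,:,::-1])
M=(np.hypot(X[...,0]-430,X[...,1]+380)<75)&(h>65)&(h<120)
Q=X[M];print(len(Q),Q.min(0),Q.max(0))
# fit cylinder: axis tilt 30 deg, yaw psi, mouth centre c; radius 31, top lateral surface only
def res(v,Q):
    a=np.radians(v[3]);ax=np.array([-np.cos(a)*.866,-np.sin(a)*.866,.5]);d=Q-v[:3];t=d@ax
    return np.where((t<72)&(t>3),np.linalg.norm(d-t[:,None]*ax,axis=1)-31,0)
o=np.radians(24.4);v0=[434.5+36*np.cos(o),-377.5+36*np.sin(o),42,24.4]
# slide along axis is free: fix by z=42
fn=lambda w:res([w[0],w[1],42,w[2]],Q)
r=least_squares(fn,[v0[0],v0[1],24.4],loss="soft_l1",f_scale=1);print("fit",r.x,np.abs(r.fun).mean())
g=r.x;a=np.radians(g[2]);ax=np.array([-np.cos(a)*.866,-np.sin(a)*.866,.5]);c=np.array([g[0],g[1],42]);d=Q-c;t=d@ax
print("t pct",np.percentile(t,[1,5,50,95,99]))
for ss in(58,62,66): print(ss,c+ss*ax)
P=X[(np.hypot(X[...,0]-430,X[...,1]+380)<90)&(h>3)&(h<9)];print("plate",len(P),cv2.minAreaRect(P[:,:2].astype(np.float32)))
```

```text
[ 349.21045542 -415.82444961  419.06698851] 24.40737439552619
5900 [ 388.68769577 -421.437672     65.00342551] [ 484.33452181 -345.41085047  106.93599569]
fit [ 465.70898657 -364.85336951   25.19672016] 0.7872451801858014
t pct [ 0.92416178  7.4547603  51.838461   75.47257434 76.96922051]
58 [ 420.26010923 -386.23681013   71.        ]
62 [ 417.1257039  -387.71153018   73.        ]
66 [ 413.99129856 -389.18625022   75.        ]
plate 493 ((434.076904296875, -380.61785888671875), (115.07036590576172, 63.605712890625), 23.531740188598633)
```

move_arm:
  targets: "90 35 1 0 0; 90 35 1 0 0; 90 0 0 40 0; 90 0 0 45 0; 90 0 0 45 0; 90 0 0 34 0; 90 0 0 0 0; 80 0 0 0 0"
  squeeze: 3

```text
clock: 21.85
tcp_pos: [414.4, -388.3, 257.2]
orientation: [3.068, 0.667, 0.002]
wrist_force: [0.3, -0.0, 0.4]
width: 83.4
gripper_force: 0.0
```

move_arm:
  targets: "70 0 0 0 0; 64 0 0 0 0; 58 0 0 0 0; 55 0 0 0 0; 55 0 0 0 0; 55 0 0 0 0"

```text
clock: 22.6
tcp_pos: [413.9, -388.9, 256.4]
orientation: [3.068, 0.665, 0.002]
wrist_force: [0.7, -1.0, 4.9]
width: 63.1
gripper_force: 3.0
```

move_arm:
  targets: "55 0 0 -5 0; 55 0 0 -8 0; 55 0 0 -10 0; 55 0 0 -10 0; 55 0 0 -10 0; 55 0 0 -8 0; 55 0 0 0 0"

```text
clock: 23.48
tcp_pos: [413.8, -388.6, 307.8]
orientation: [3.069, 0.665, 0.001]
wrist_force: [0.3, 0.1, -1.0]
width: 63.3
gripper_force: 3.0
```

```bash
cat > tilt.py <<'E'
from plan import *
from scipy.optimize import least_squares
def tilt(show=None):
    p,y,s=pose();print("tcp",p.round(1),round(y,1),s["width"],s["wrist_force"].round(1))
    f=grab("wrist")
    if show: cv2.imwrite(show,f["pixels"][:,:,::-1])
    X=cloud(f).reshape(-1,3);a=np.radians(y);x=np.array([np.cos(a),np.sin(a),0]);Y=np.array([np.sin(a),-np.cos(a),0])
    d=X-(p-[0,0,180]);Q=np.stack([d@x,d@Y,d[:,2]],1)
    Q=Q[(np.abs(Q[:,1])<24)&(np.hypot(Q[:,0],Q[:,2])<85)]  # between the pads
    Q=Q[Q[:,2]+p[2]-180>28]
    print(len(Q),"x",Q[:,0].min().round(1),Q[:,0].max().round(1),"z",Q[:,2].min().round(1),Q[:,2].max().round(1))
    # profile along the middle plane
    m=Q[np.abs(Q[:,1])<2.5];
    for lo in range(-90,90,6):
        k=m[(m[:,0]>=lo)&(m[:,0]<lo+6)]
        if len(k): print(lo+3,len(k),np.percentile(k[:,2],[5,50,95]).round(1))
E
python3 -c "
from tilt import *
tilt('pics/w8.png')"
```

```text
tcp [ 413.8 -388.6  307.8] 24.5 63.33776933632848 [ 0.3  0.1 -1. ]
15840 x -29.5 67.4 z -39.7 26.1
-27 82 [-16.5 -14.9 -13.1]
-21 36 [-15.3 -12.2  -9.9]
-15 50 [-9.2 -6.7 -4. ]
-9 51 [-3.2 -1.2  1.2]
-3 61 [1.6 4.  6.5]
3 73 [ 7.2  9.3 12. ]
9 43 [12.4 13.8 15.1]
15 138 [22.1 24.1 25.3]
21 200 [16.3 19.3 22.3]
27 187 [ 9.2 12.7 15.9]
33 179 [2.6 6.1 9.3]
39 168 [-3.9 -0.7  2.8]
45 154 [-9.7 -6.6 -4.2]
51 131 [-16.7 -13.2  -9.7]
57 117 [-23.7 -20.6 -17.3]
63 109 [-30.2 -27.2 -24.1]
69 26 [-32.7 -31.1 -30.3]
```

move_arm:
  targets: "55 0 0 -25 0; 55 0 0 15 0; 55 0 0 -25 0; 55 0 0 15 0; 55 0 0 -25 0; 55 0 0 15 0; 55 0 0 0 0; 55 0 0 0 0"

```text
clock: 24.52
tcp_pos: [413.2, -387.9, 334.4]
orientation: [-3.067, -0.665, 0.002]
wrist_force: [-0.4, -0.1, -1.3]
width: 63.3
gripper_force: 3.0
```

```bash
python3 -c "
from tilt import *
tilt()"
```

```text
tcp [ 413.2 -387.9  334.4] 24.4 63.25160487312173 [-0.4 -0.1 -1.3]
14978 x -31.7 59.8 z -51.4 21.5
-33 14 [-10.5  -9.5  -9. ]
-27 97 [-11.9 -10.3  -8.5]
-21 58 [-9.5 -7.6 -6.4]
-15 62 [-5.6 -4.3 -2.5]
-9 67 [-2.3 -0.9  1.1]
-3 80 [1.  3.  4.7]
3 88 [4.8 6.3 7.6]
9 98 [ 8.2  9.9 11.5]
15 68 [11.3 12.5 13.6]
21 175 [15.6 19.  20.5]
27 219 [ 4.9 10.3 15.1]
33 187 [-4.9 -0.4  4.4]
39 149 [-15.5 -10.2  -5.8]
45 126 [-24.6 -19.9 -15.7]
51 118 [-35.2 -30.6 -25.4]
57 107 [-45.5 -40.9 -36.5]
```

move_arm:
  targets: "55 0 0 -28 0; 55 0 0 26 0; 55 0 0 -28 0; 55 0 0 26 0; 55 0 0 -28 0; 55 0 0 26 0; 55 0 0 -28 0; 55 0 0 26 0"

```text
clock: 25.58
tcp_pos: [414.9, -390.0, 349.0]
orientation: [3.061, 0.663, 0.008]
wrist_force: [1.5, -0.9, -0.9]
width: 63.2
gripper_force: 3.0
```

move_arm:
  targets: "55 0 0 -28 0; 55 0 0 26 0; 55 0 0 -28 0; 55 0 0 26 0; 55 0 0 -28 0; 55 0 0 26 0; 55 0 0 0 0; 55 0 0 0 0"

```text
clock: 26.58
tcp_pos: [413.6, -388.3, 350.6]
orientation: [-3.07, -0.665, 0.0]
wrist_force: [0.5, -0.6, 0.1]
width: 63.2
gripper_force: 3.0
```

```bash
python3 -c "
from tilt import *
tilt()"
```

```text
tcp [ 413.6 -388.3  350.6] 24.5 63.16957662153214 [ 0.5 -0.6  0.1]
13521 x -31.7 49.4 z -65.2 13.2
-33 13 [-6.  -5.2 -4.8]
-27 110 [-8.4 -7.  -4.3]
-21 67 [-7.4 -5.9 -4.9]
-15 80 [-5.5 -4.1 -2.8]
-9 81 [-3.4 -2.2 -1. ]
-3 88 [-1.6 -0.3  0.9]
3 101 [0.1 1.4 2.4]
9 109 [1.8 3.2 4.5]
15 114 [3.6 5.  6.3]
21 92 [ 4.9  6.1 11. ]
27 196 [ 2.7  9.6 12.2]
33 211 [-16.9  -6.6   1.5]
39 150 [-35.2 -27.2 -18.2]
45 123 [-55.6 -46.1 -36.6]
51 24 [-61.9 -59.1 -56.6]
```

move_arm:
  targets: "55 8 -7 0 0; 55 14 -13 0 0; 55 18 -17 0 0; 55 20 -19 0 0; 55 20 -19 0 0; 55 18 -17 0 0; 55 14 -13 0 0; 55 8 -7 0 0"

```text
clock: 27.62
tcp_pos: [476.9, -235.2, 350.8]
orientation: [3.07, 0.668, 0.0]
wrist_force: [0.6, -0.5, -1.9]
width: 62.7
gripper_force: 3.0
```

move_arm:
  targets: "55 4 -4 4 0; 55 0 0 10 0; 55 0 0 15 0; 55 0 0 17 0; 55 0 0 15 0; 55 0 0 10 0; 55 0 0 6 0; 55 0 0 0 0"

```text
clock: 28.62
tcp_pos: [478.4, -231.4, 273.3]
orientation: [-3.07, -0.665, 0.001]
wrist_force: [-0.4, 0.3, -1.8]
width: 62.9
gripper_force: 3.0
```

move_arm:
  targets: "55 0 0 4 0; 55 0 0 3 0; 55 0 0 3 0; 55 0 0 3 0; 55 0 0 0 0"

```text
clock: 29.25
tcp_pos: [478.3, -231.3, 260.3]
orientation: [-3.07, -0.665, 0.001]
wrist_force: [-0.2, 0.0, -1.0]
width: 63.3
gripper_force: 3.0
```

```bash
python3 -c "
from tilt import *
tilt()"
```

```text
tcp [ 478.3 -231.3  260.3] 24.5 63.27127149248421 [-0.2  0.  -1. ]
13004 x -31.8 46.3 z -52.3 13.1
-33 13 [-6.  -5.3 -4.8]
-27 110 [-8.3 -6.7 -4.1]
-21 68 [-7.7 -5.9 -4.7]
-15 76 [-5.2 -4.2 -3. ]
-9 79 [-3.2 -2.3 -1. ]
-3 86 [-1.5 -0.6  0.8]
3 100 [0.4 1.5 2.6]
9 107 [2.1 3.1 4.4]
15 119 [3.9 5.  5.9]
21 91 [ 5.5  6.3 10.8]
27 199 [ 2.1  9.3 12.3]
33 211 [-16.9  -6.8   1.6]
39 149 [-35.4 -26.9 -18.5]
45 98 [-51.1 -43.8 -35.8]
```

move_arm:
  targets: "55 0 0 2 0; 55 0 0 2 0; 55 0 0 2 0; 55 0 0 2 0; 55 0 0 1 0; 55 0 0 0 0"

```text
clock: 30.05
tcp_pos: [478.6, -231.6, 251.8]
orientation: [3.07, 0.665, 0.001]
wrist_force: [1.8, -0.2, 4.3]
width: 63.2
gripper_force: 3.0
```

```bash
python3 -c "
from tilt import *
tilt()"
```

```text
tcp [ 478.6 -231.6  251.8] 24.5 63.18242919768448 [ 1.8 -0.2  4.3]
13702 x -30.1 46.3 z -43.7 19.0
-33 1 [0.3 0.3 0.3]
-27 112 [-1.4  1.7  3.1]
-21 81 [-1.3 -0.   1.4]
-15 87 [0.7 2.1 2.9]
-9 94 [2.3 3.7 4.7]
-3 99 [4.4 5.5 6.5]
3 97 [5.9 7.  7.9]
9 104 [7.4 8.5 9.7]
15 109 [ 8.9 10.1 11.2]
21 128 [10.5 11.6 12.8]
27 111 [11.8 16.9 18.1]
33 267 [-3.8  7.6 16.4]
39 189 [-24.1 -15.4  -5.8]
45 105 [-42.9 -33.2 -26.3]
```

move_arm:
  targets: "55 4 0 1 0; 55 4 0 1 0; 55 4 0 1 0; 55 4 0 1 0; 55 4 0 1 0; 55 3 0 1 0; 55 0 0 0 0"

```text
clock: 30.98
tcp_pos: [499.4, -221.9, 245.7]
orientation: [3.07, 0.666, -0.001]
wrist_force: [-1.4, -0.4, 3.0]
width: 62.7
gripper_force: 3.0
```

```bash
python3 -c "
from tilt import *
tilt()"
```

```text
tcp [ 499.4 -221.9  245.7] 24.5 62.71461615706764 [-1.4 -0.4  3. ]
12141 x -23.9 34.6 z -37.7 14.8
-21 130 [ 8.6  9.5 12.4]
-15 109 [ 8.5  9.5 10.2]
-9 114 [ 8.3  9.4 10.2]
-3 122 [ 8.1  9.  10. ]
3 133 [7.8 8.7 9.6]
9 126 [7.5 8.5 9.4]
15 136 [7.3 8.2 9.2]
21 139 [6.8 7.9 9.1]
27 127 [6.  7.3 8.2]
33 269 [-31.9   1.9  11.1]
```

move_arm:
  targets: "66 0 0 0 0; 74 0 0 0 0; 86 0 0 0 0; 90 0 0 0 0; 90 0 0 -50 0; 90 0 0 -50 0; 90 -40 0 -45 0; 90 -40 0 0 0"

```text
clock: 32.02
tcp_pos: [427.1, -256.1, 395.6]
orientation: [3.062, 0.666, 0.01]
wrist_force: [-0.0, -0.8, -0.3]
width: 90.0
gripper_force: 0.0
```

move_arm:
  targets: "90 0 0 0 0; 90 0 0 0 0"

```text
clock: 32.28
tcp_pos: [426.7, -254.9, 390.3]
orientation: [-3.07, -0.665, -0.001]
wrist_force: [0.3, 0.1, -0.1]
width: 90.1
gripper_force: 0.0
```

Run:
```python
from plan import *
p,y,s=pose();print(p,y)
X=cloud(grab("wrist"));h=X[...,2];M=(np.hypot(X[...,0]-499,X[...,1]+222)<60)
for lo,hi in((66,84),(75.5,84)):
    Q=X[M&(h>lo)&(h<hi)];print(len(Q),cv2.minEnclosingCircle(Q[:,:2].astype(np.float32)),np.percentile(Q[:,2],[5,50,95]))
n=np.linalg.lstsq(np.c_[Q[:,:2]-Q[:,:2].mean(0),np.ones(len(Q))],Q[:,2],rcond=None)[0];print("tilt",n)
```

```text
[ 426.6960761  -254.86155831  390.3477882 ] 24.427650473875556
4506 ((499.6142272949219, -221.576416015625), 30.862747192382812) [71.79705996 73.3449716  77.07630553]
983 ((499.4586486816406, -221.49827575683594), 30.768028259277344) [75.66007305 76.53408847 77.7298685 ]
tilt [1.26470632e-05 1.93753567e-04 7.65880675e+01]
```

Run:
```python
from plan import *
plan([(499.5,-221.5,391,6.4,3),(499.5,-221.5,239,6.4,4)],90,start=(426.7,-254.9,391,24.4))
```

```text
90 27 -0 -0 0.1; 90 26 -3 -0 0.11; 90 26 -6 -0 0.1; 90 0 0 38 0; 90 0 0 38 0; 90 0 0 38 0; 90 0 0 38 0
end [ 499.1 -221.2  239. ] 6.6
```

move_arm:
  targets: "90 27 0 0 0.1; 90 26 -3 0 0.11; 90 26 -6 0 0.1; 90 0 0 38 0; 90 0 0 38 0; 90 0 0 38 0; 90 0 0 37 0; 90 0 0 0 0"

```text
clock: 33.33
tcp_pos: [497.9, -219.4, 235.6]
orientation: [-3.13, -0.185, 0.012]
wrist_force: [-0.1, 0.2, 0.4]
width: 90.1
gripper_force: 0.0
```

move_arm:
  targets: "70 0 0 0 0; 64 0 0 0 0; 55 0 0 0 0; 55 0 0 0 0; 55 0 0 0 0; 55 0 0 0 0"
  squeeze: 20

```text
clock: 34.08
tcp_pos: [499.5, -221.5, 241.2]
orientation: [3.135, 0.183, 0.004]
wrist_force: [-0.6, 0.5, 6.0]
width: 61.7
gripper_force: 20.0
```

Run:
```python
from plan import *
p,y,s=pose();print(p,y,s["width"])
# aim: green centre above blue (567.6,153.1); beaker x offset from TCP = 499.5-p
a=np.radians(y);print("off",499.5-p[0],-221.5-p[1])
tx=567.6-(499.5-p[0]);ty=153.2
plan([(p[0],p[1],420,y,4),(tx,ty,420,y,9),(tx,ty,p[2]+158,y,2)],55)
```

```text
[ 499.52044607 -221.53068257  241.17574614] 6.692581327546365 61.6718448940539
off -0.020446069114370857 0.030682571920578994
55 0 0 -45 0; 55 0 0 -44 0; 55 0 0 -45 0; 55 0 0 -45 0; 55 12 -40 0 0; 55 13 -41 0 0; 55 12 -40 0 0; 55 12 -41 0 0
55 13 -40 0 0; 55 12 -41 0 0; 55 13 -40 0 0; 55 12 -41 0 0; 55 12 -40 0 0; 55 0 -0 10 0; 55 0 -0 11 0
end [567.3 152.9 399.2] 6.7
```

move_arm:
  targets: "55 0 0 -25 0; 55 0 0 -45 0; 55 0 0 -55 0; 55 0 0 -54 0; 55 10 -30 0 0; 55 13 -41 0 0; 55 12 -40 0 0; 55 12 -41 0 0"

```text
clock: 35.08
tcp_pos: [527.6, -63.6, 418.1]
orientation: [-3.136, -0.182, 0.001]
wrist_force: [0.5, 0.4, -0.9]
width: 61.9
gripper_force: 20.0
```

move_arm:
  targets: "55 13 -40 0 0; 55 12 -41 0 0; 55 13 -40 0 0; 55 12 -41 0 0; 55 10 -30 0 0; 55 4 -20 0 0; 55 0 0 0 0; 55 0 0 0 0"

```text
clock: 36.08
tcp_pos: [566.6, 152.4, 418.4]
orientation: [3.135, 0.182, -0.001]
wrist_force: [0.2, -0.2, -0.9]
width: 62.1
gripper_force: 20.0
```

Run:
```python
from plan import *
p,y,s=pose();print(p,y,s["width"],s["wrist_force"])
plan([(567.6,153.1,400,y,3)],55)
f=grab("wrist");X=cloud(f);h=X[...,2];cv2.imwrite("pics/w9.png",cv2.resize(f["pixels"][:,:,::-1],None,fx=1.4,fy=1.4))
M=(np.hypot(X[...,0]-568,X[...,1]-153)<62)&(h>64)&(h<73);Q=X[M];print(len(Q),cv2.minEnclosingCircle(Q[:,:2].astype(np.float32)))
```

```text
[566.5844066  152.39639379 418.40038554] 6.650967315288941 62.12045383560489 [ 0.15028485 -0.21780077 -0.91330293]
55 0 -0 6 0; 55 1 -0 6 0; 55 0 -1 6 0
end [567.5 153.5 400.4] 6.7
2820 ((568.3244018554688, 153.00070190429688), 48.977294921875)
```

View pics/w9.png

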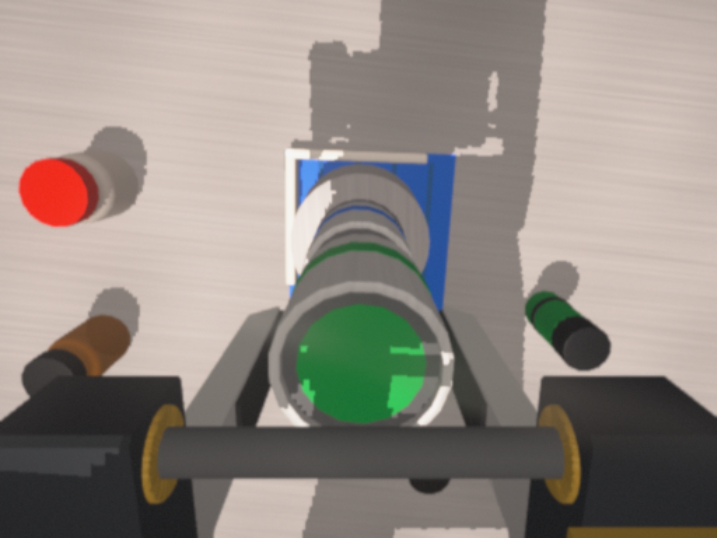

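The wrist view shows green in the grip (bottom at (360,362)), in line with the blue beaker (about (360,225)) and the pot, upright. Jar, tub and torch still stand. I'll lower it.

move_arm:
  targets: "55 1 0 6 0; 55 0 0 6 0; 55 0 -1 6 0; 55 0 0 4 0; 55 0 0 1 0; 55 0 0 0 0; 55 0 0 0 0"

```text
clock: 37.0
tcp_pos: [567.7, 154.4, 395.9]
orientation: [-3.136, -0.184, -0.001]
wrist_force: [-0.7, -0.9, -0.7]
width: 61.7
gripper_force: 20.0
```

move_arm:
  targets: "55 0 0 1 0; 55 0 0 0 0; 55 0 0 1 0; 55 0 0 0 0"

```text
clock: 37.5
tcp_pos: [567.6, 154.3, 393.5]
orientation: [3.136, 0.183, -0.0]
wrist_force: [0.4, -0.9, -2.0]
width: 62.0
gripper_force: 20.0
```

move_arm:
  targets: "55 0 1 1 0; 55 0 0 0 0; 55 0 0 0 0"

```text
clock: 37.88
tcp_pos: [567.8, 153.7, 393.4]
orientation: [-3.135, -0.184, -0.002]
wrist_force: [-0.9, 2.5, 4.3]
width: 61.9
gripper_force: 20.0
```

In contact. Releasing and checking.

move_arm:
  targets: "68 0 0 0 0; 76 0 0 0 0; 86 0 0 0 0; 90 0 0 0 0; 90 0 0 -20 0; 90 0 0 -35 0; 90 0 0 -40 0; 90 -40 0 0 0"

```text
clock: 38.88
tcp_pos: [529.7, 148.6, 491.9]
orientation: [-3.136, -0.183, -0.014]
wrist_force: [-0.8, 0.3, 0.5]
width: 90.2
gripper_force: 0.0
```

move_arm:
  targets: "90 -45 0 0 0; 90 0 0 0 0; 90 0 0 0 0"

```text
clock: 39.25
tcp_pos: [483.7, 143.4, 488.1]
orientation: [3.136, 0.183, 0.003]
wrist_force: [0.8, -0.9, -0.2]
width: 90.0
gripper_force: 0.0
```

Run:
```python
from plan import *
print(pose()[0])
X=cloud(grab("wrist"));h=X[...,2];M=(np.hypot(X[...,0]-568,X[...,1]-153)<62)
for lo,hi in((64,73),(140,153),(218,240),(227.5,240)):
    Q=X[M&(h>lo)&(h<hi)]
    if len(Q)>9: print(lo,len(Q),cv2.minEnclosingCircle(Q[:,:2].astype(np.float32)),np.percentile(Q[:,2],[5,50,95]))
S=cloud(grab("scene"));h=S[...,2];M=(np.hypot(S[...,0]-570,S[...,1]-152)<62)
for lo,hi in((64,73),(90,145),(165,225)):
    Q=S[M&(h>lo)&(h<hi)]
    if len(Q)>9: print("sc",lo,len(Q),Q[:,:2].mean(0))
```

```text
[483.71659242 143.43731195 488.11972391]
64 254 ((549.825927734375, 145.43612670898438), 44.1513786315918) [67.56398902 68.8812851  70.31300114]
218 6902 ((567.26416015625, 154.04315185546875), 31.042423248291016) [224.06845547 225.54121007 229.32684877]
227.5 1584 ((567.1807250976562, 153.92898559570312), 30.86240577697754) [227.74080619 228.77349685 229.9397693 ]
sc 64 547 [586.97590077 161.91287853]
sc 90 575 [589.57656451 165.47975235]
sc 165 774 [587.89892783 164.97324006]
```

The tower stands: green is centred at (567.2, 153.9) with its top rim about 230 mm up, against blue at (567.6, 153.1) and the pot at (568.3, 152.9). Handing in.

```bash
python3 -c "
from cell import robot
print(robot.close_job())"
```

```text
the job is handed in; nothing more can be done
None
```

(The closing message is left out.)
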